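Load a slide box through the spring gate of its dock

TASK

Put the slide box lengthwise on the blue loading field of the dock, then push it from behind through the orange spring gate until it is fully home, pressing it against the end stop with a light, definite push of about 10 N on the stop (never more than 15 N). Draw back out so that both gate leaves close behind the box, and leave the other things on the bench undisturbed.

Things in the scene. Friction and masses are not known exactly. Their poses are not given: they have to be found in the camera images.
- slide_box_center (a point): Slide box: flat dark box with a pale sleeve, loose on the bench, 52 wide (its x) x 100 long (its y) x 19 mm high, about 0.12 kg (varies). The point is its centre, 9.5 mm above its underside. Either end may go first, but it goes in lengthwise. Grasp it across its 52 mm width.
- dock: Dock, fixed to the bench: white plate 310 x 100 mm, 6 mm thick, carrying a straight level lane along its x axis. Origin on the bench midway between the gate hinges; +x = push direction, z up; lane floor z = 6 mm. Plate from x = -125 to +185 mm; gate at x = 0. In the lane's order: loading field, lead-in rails, gate, pocket, roofed chamber, end stop.
- load_spot (a point): Point on the lane floor of the blue loading field (dock x = -64 mm), axes as the dock's. The field (x = -120 to -36 mm) has no walls. A box centred over this point has its nose between the lead-in rails, 14 mm short of the gate. Rails: x = -37 to -7 mm, tops at z = 32 mm, 67 mm apart at the entry narrowing to 60.
- gate_middle (a point): Point on the lane floor between the two closed gate leaves, axes as the dock's. Pushing the box through takes roughly 4 to 10 N. The leaves snap off its tail once that is about 33 mm past here; they then rub on whatever follows the box (1 to 4 N of drag, felt by the pusher on top of the load on the end stop) and shut when it is withdrawn.
- chamber_mouth (a point): Point on the lane floor below the front edge of the clear roof (dock x = 81 mm), axes as the dock's. The roof spans the next 100 mm, underside 27 mm and screw tops 34 mm above the floor. The chamber is 56 mm wide. Before the roof, back to the gate, the lane is open above, so fingers can follow the box that far.
- gate_left (a joint): Left orange gate leaf (dock y > 0), angle in rad: 0 closed across the lane, up to 1.45 swung inward (+x). Upright hinge 34 mm left of the lane's centre; leaf 34 mm long, 22 mm high, its top 24 mm above the lane floor. A spring closes it (0.013 N m closed, 0.042 N m at 1.3 rad).
- gate_right (a joint): Right orange gate leaf (dock y < 0), mirror image of the left, same values.
- end_stop: End stop in the chamber: aluminium block with a black rubber face, rigid, clamped somewhere within 10 mm of this point, differently each time: how far is not measured and must be felt. Origin on the lane floor, dock x = 149 mm; x axis = push direction. The face that the box's nose meets lies at dock x = 139 to 159 mm, so the box's tail ends 39 to 59 mm past the gate.
- marker: Red-capped marker pen, 140 mm, loose; leave alone. Origin under its centre.
- microtube_white: White-capped microtube, 40 mm, loose; leave alone. Origin under its centre.
- microtube_green: Green-capped microtube, 40 mm, loose; leave alone. Origin under its centre.
- dropper_bottle: White dropper bottle, 43 mm across, 113 mm high, loose; leave alone. Origin under its centre.
- cube_rack: Green cube tube rack, 58 mm, loose; leave alone. Origin under its centre.
- slide_box: The same slide box; origin at the centre of its outline, 10.5 mm below the centre point; x across, y along its length.
Things that resemble listed ones, but are neither listed nor needed, are in the scene too. Of the things that look like the slide_box, the larger one is meant.

How it is judged:
By the outcome, as a careful person would: the job done as asked, in the order asked, and still so for the second after the job is handed in, with the robot touching nothing.
It also fails if it takes over 64 s, if anything falls off the work surface, if the arm or the gripper's body presses on something with over 40 N, if the wrist force passes 120 N, or if a joint passes its speed limit or range.

ROBOT

A 6-joint arm with a two-finger parallel gripper is mounted at the origin on a cart in front of the work surface, level with it; the furniture and walls round the work are solid. World frame = base frame: x ahead of the robot, y to its left, z up, the work surface at z = 0. Lengths are in m, angles in rad, forces in N, time in s.
With the tool pointing down it reaches from about 0.425 to 0.95 m from the base axis. Payload 3.5 kg.
Tool frame: the origin (TCP) lies at the very end of the fingers, on their centre line; the grasp point (between the pads) lies 19 mm behind it (ctrl.grip_point_offset is the distance from the TCP to the grasp point, in m); z points along the fingers, y is the line along which they close (so a half turn about z gives the same grasp; the last joint's range is limited). The gripper opens to 85 mm and grips with 20 to 120 N. Pads are 22 mm wide; open, the fingers measure 114 mm over their backs; the gripper's body (76 mm by 85 mm) begins 54 mm behind the grasp point. The pads swing forward as they close: fully open they stand 13 mm farther back than shut.
Start: joints at [0.989, 0.286, 1.577, -0, 1.279, -0.15], TCP at [0.282, 0.613, 0.231] pointing down, gripper open.
Joint ranges: [-2.77, 2.77], [-0.9, 2.22], [0.21, 2.48], [-1.53, 4.67], [0.24, 2.81], [-2.84, 2.84]. Speed limits (rad/s): [2.79, 2.79, 3.14, 3.14, 3.14, 3.14].

INTERFACE

Orientations are given as a unit quaternion [x, y, z, w].
In Python, from plant import telemetry, vision, ctrl gives the robot as it stands.
- The arm moves only by the tool arm_command, never from a script. Its argument "series" is one flat list of numbers, 7 for each row, row after row: the shift along the tool's x, y, z in cm, then the turn, a rotation vector about the tool's x, y, z in degrees, then the closure, from 0 (fully open) to 1 (shut). A call has 1 to 10 rows; each row is the pose to reach, as a shift and turn from the pose commanded when the call began, along the tool's axes at that moment; what a row does not reach only later rows make up. A row lasts 1/12 s, in which the tool goes at most 41.7 mm and 7.16 degrees, less where a joint would pass 70% of its speed; a pose out of reach is approached as far as the arm can. A call with a gripper value outside its range is refused whole. The fingers move at their own pace and stop on an object; "force" is the grip in N (left out, the last holds). Time passes only in rows, so rows that repeat a pose let the fingers close. It gives the time, the measured TCP pose, the force, the opening and the grip force at its end, in the units of the state.
- telemetry.get_state(): the state, without advancing time (a new reading comes with each control period).
- vision.read_camera(name): name is "scene" or "top" or "wrist"; returns a dict with "color" (420x560x3 uint8, blue, green, red), "K" (3x3 intrinsics, pixels), "rvec" (rotation vector, rad) and "tvec" (3), from world to camera coordinates, as OpenCV has them; the wrist camera has in their place "T_tool_cam" (4x4, takes a point from camera to tool coordinates, whose origin is the TCP and whose axes are the flange's). Camera axes: x right, y down, z forward; pixel columns grow to the right and rows downward; lengths in m; the calibration is good to about 2 mm. A picture is of the moment at which its call begins: read the wrist's pose just before it. There is no depth.
- ctrl.sign_off(): hands the job in; it is judged then, once.
The state is a dict: "time": time; "qpos": joint angles; "dq": joint speeds; "joint_efforts": joint torques, N m; "eef_pos": TCP position; "tcp_rot": TCP orientation; "contact_force": force on the tool from outside, world axes, zero at the start; "wrist_torque": the same for the moment, N m; "opening": opening from 0.0 (shut) to 1.0 (fully open); "finger_force": force on a finger pad.
Only numpy, scipy, OpenCV 4.12 (cv2) and the standard library are available. Lean on these libraries where they do the work, as an engineer would, in place of code of your own. Each camera call takes 0.05 s, during which the arm holds its last target. There are 200 camera calls.

## Working session

There is one attempt and no reset: what is moved stays moved. The work goes in short steps, Python scripts to look and compute and a tool call to move; the robot and the scene stay as the last step left them, time stands still between calls to the robot, and variables do not carry over. Pictures are saved under pics/ and viewed, at most 10 in all, crops included, and the job is handed in when it is done.

Besides the shell and the picture viewer there is one more tool, called after ">>>" as name(argument=value, ...), one argument or row to a line, values as JSON. arm_command: Moves the arm, as the interface text tells. Its arguments: {"type":"object","properties":{"series":{"type":"array","items":{"type":"number"}},"force":{"type":"number"}},"required":["series"]}

```bash
mkdir -p pics; ls
python3 - <<'E'
from plant import telemetry, vision, ctrl
import cv2
s=telemetry.get_state();print(s)
print(ctrl.grip_point_offset)
for n in("scene","top"):
    d=vision.read_camera(n);cv2.imwrite(f"pics/{n}0.png",d["color"]);print(n,d["K"],d["rvec"],d["tvec"])
E
```

```text
pics
{'time': 0.0, 'qpos': array([ 9.88986488e-01,  2.87166942e-01,  1.57816493e+00,  4.44994823e-05,
        1.27858041e+00, -1.49999128e-01]), 'dq': array([-0.00092457,  0.00052301, -0.00047156,  0.00103803, -0.00050277,
       -0.00053674]), 'joint_efforts': array([-1.15980779e-04, -4.05969644e+01, -2.92630613e+01, -1.65320612e-04,
        5.71869925e-03, -5.66569810e-06]), 'eef_pos': array([0.28210247, 0.61251322, 0.22995285]), 'tcp_rot': array([ 2.14237993e-01,  9.76780803e-01, -1.07541006e-03, -4.34862038e-04]), 'contact_force': array([-0.46031813,  0.29414221, -0.04830164]), 'wrist_torque': array([-0.00335368,  0.03306012,  0.00699799]), 'finger_force': 0.0, 'opening': 0.9927272301076858}
0.0187
scene [[451.1198184    0.         274.64881236]
 [  0.         451.1198184  208.09753477]
 [  0.           0.           1.        ]] [ 1.56525683 -1.70559186  0.94974247] [-0.04724072  0.36358567  0.40699636]
top [[462.76358763   0.         271.19387191]
 [  0.         462.76358763 217.14788905]
 [  0.           0.           1.        ]] [ 2.17024494 -2.21761727  0.091326  ] [-0.10903626  0.54838625  1.11811662]
```

View pics/top0.png

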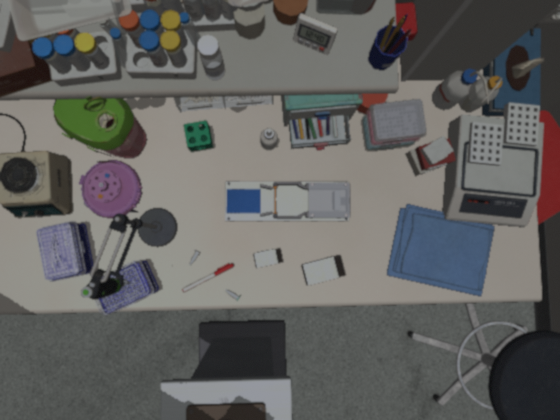

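View pics/scene0.png

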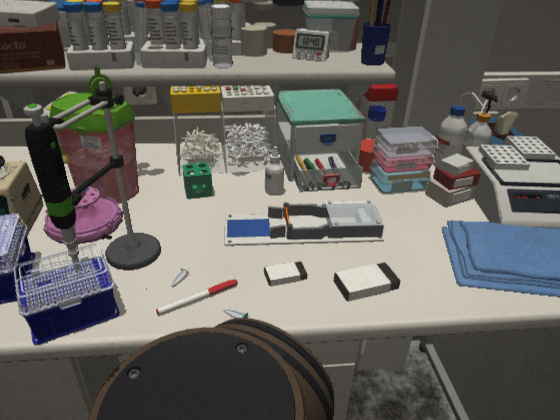

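Top view: the look-alikes are a small dark/white box at (267,258) and a larger one at (323,270). By the description the larger is meant. The dock runs from (226,201) on the blue field end to (349,201). Next, a close crop to check the choice.

Run:
```python
import cv2
a=cv2.imread("pics/top0.png")[170:300,210:370]
a=cv2.convertScaleAbs(a,alpha=1.5)
cv2.imwrite("pics/crop1.png",cv2.resize(a,None,fx=4.6,fy=4.6,interpolation=cv2.INTER_CUBIC))
```

```text
(no output)
```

View pics/crop1.png

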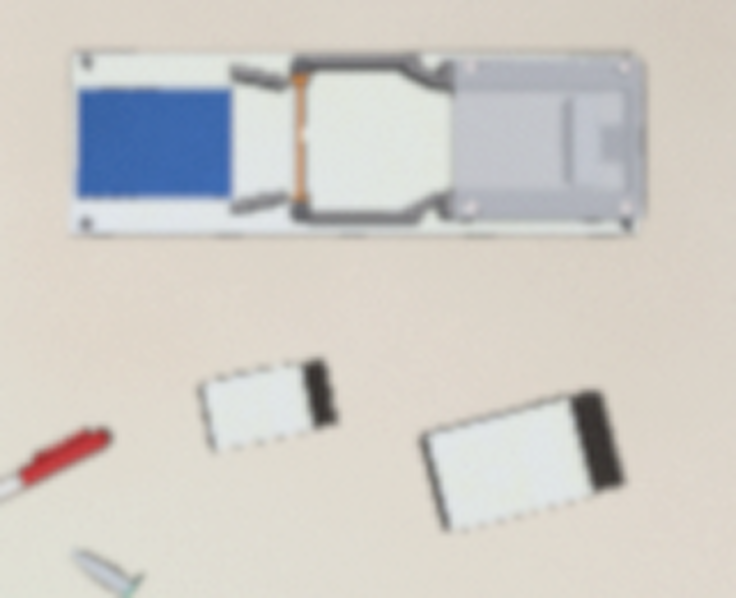

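The larger box's top corners in the crop are (420,436), (600,391), (624,487) and (447,531). The blue field corners are (79,89), (232,89), (232,197) and (78,197), and the plate ends at x = 72 and 634.

```bash
cat > h.py <<'E'
import numpy as np, cv2
from scipy.spatial.transform import Rotation as R
def ray(K,Rwc,t,px,z):
    # Rwc,t : world->camera ; intersect with plane z
    d=(np.linalg.inv(K)@np.c_[np.atleast_2d(px),np.ones(len(np.atleast_2d(px)))].T)
    c=-Rwc.T@t; d=Rwc.T@d
    return (c[:,None]+d*((z-c[2])/d[2])).T
E
python3 - <<'E'
from h import *
from plant import vision,telemetry
d=vision.read_camera("top");Rw=cv2.Rodrigues(d["rvec"])[0];t=d["tvec"].ravel()
f=lambda p,z:ray(d["K"],Rw,t,np.array(p,float)/4.6+[210,170]-.4,z)
np.set_printoptions(precision=4,suppress=True)
b=f([(420,436),(600,391),(624,487),(447,531)],.019);print(b,b.mean(0));
print(np.linalg.norm(np.diff(b,axis=0),axis=1),np.degrees(np.arctan2(*(b[1]-b[0]+b[2]-b[3])[1::-1])))
p=f([(73,52),(635,52),(632,235),(70,235)],.006);print(p)
q=f([(79,89),(232,89),(232,197),(78,197)],.006);print(q,q.mean(0))
print(f([(301,78),(299,203)],.03))
print(f([(452,60),(453,215)],.036))
s=telemetry.get_state();print(R.from_quat(s["tcp_rot"]).as_matrix())
E
```

```text
[[ 0.4287 -0.1909  0.019 ]
 [ 0.4504 -0.2875  0.019 ]
 [ 0.3993 -0.2987  0.019 ]
 [ 0.3783 -0.2039  0.019 ]] [ 0.4142 -0.2453  0.019 ]
[0.099  0.0523 0.0971] -77.42265226371644
[[ 0.6399 -0.0089  0.006 ]
 [ 0.6338 -0.3147  0.006 ]
 [ 0.534  -0.3097  0.006 ]
 [ 0.5404 -0.0057  0.006 ]]
[[ 0.6197 -0.0118  0.006 ]
 [ 0.618  -0.0948  0.006 ]
 [ 0.5592 -0.0936  0.006 ]
 [ 0.5609 -0.0104  0.006 ]] [ 0.5894 -0.0526  0.006 ]
[[ 0.62   -0.1317  0.03  ]
 [ 0.5534 -0.1292  0.03  ]]
[[ 0.6272 -0.2118  0.036 ]
 [ 0.5449 -0.2101  0.036 ]]
[[-0.9082  0.4185 -0.001 ]
 [ 0.4185  0.9082 -0.0016]
 [ 0.0003 -0.0019 -1.    ]]
```

```bash
python3 - <<'E'
from h import *
from plant import vision
P={}
for n in("top","scene"):
    d=vision.read_camera(n);Rw=cv2.Rodrigues(d["rvec"])[0];t=d["tvec"].reshape(3,1);P[n]=d["K"]@np.c_[Rw,t];print(n,"cam",(-Rw.T@t).ravel())
    a=cv2.convertScaleAbs(d["color"],alpha=1.6)
    c=a[190:320,20:200] if n=="top" else a[70:340,0:200]
    cv2.imwrite(f"pics/lamp_{n}.png",cv2.resize(c,(540,390) if n=="top" else (400,540)))
def tri(a,b):
    X=cv2.triangulatePoints(P["top"],P["scene"],np.float64(a).reshape(2,1),np.float64(b).reshape(2,1));return (X[:3]/X[3]).ravel()
for a,b in[((157,227),(133,250)),((122,220),(103,98)),((88,292),(37,110)),((103,285),(37,110))]:print(tri(a,b))
E
python3 -c "
import cv2,numpy as np
a=cv2.imread('pics/lamp_top.png');b=cv2.imread('pics/lamp_scene.png')[:390]
b=cv2.resize(b,(250,390));cv2.imwrite('pics/lamp.png',np.hstack([a,b]))"
```

```text
top cam [ 0.46875052 -0.10277154  1.15434489]
scene cam [-0.14721392 -0.02185139  0.52718388]
[0.52826385 0.16227581 0.00697181]
[0.5274253  0.16222538 0.29440609]
[0.39964967 0.20970895 0.32499623]
[0.40734256 0.1994051  0.3201256 ]
```

View pics/lamp.png

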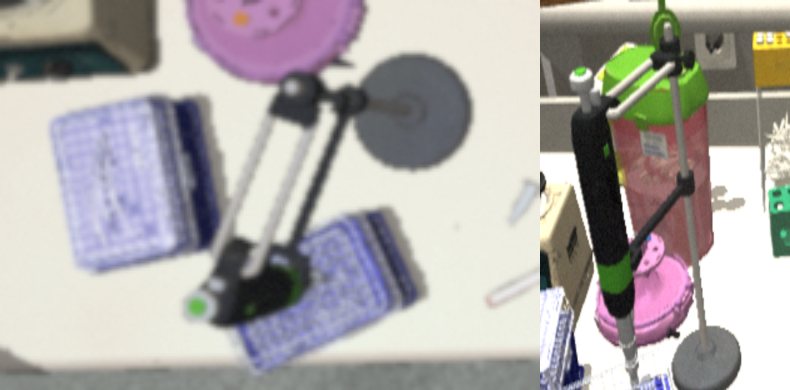

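The triangulated obstacles are the stand pole at (0.53,0.16) and the pipette at (0.40,0.20), both up to z about 0.33. I'll raise first and pass above them.

>>> arm_command(
  series=[0,0,-26,0,0,0,0,0,0,-26,0,0,0,0,0,0,-26,0,0,0,0,0,0,-26,0,0,0,0,0,0,-26,0,0,0,0,0,0,-26,0,0,0,0,0,0,-26,0,0,0,0,0,0,-26,0,0,0,0],
)

```text
time: 0.92
eef_pos: [0.2827, 0.6134, 0.4979]
tcp_rot: [0.214, 0.977, 0.005, 0.002]
contact_force: [-0.1, -0.3, 0.6]
opening: 1.001
finger_force: 0.0
```

>>> arm_command(
  series=[-41.3,-37.5,0,0,0,52.7,0,-41.3,-37.5,0,0,0,52.7,0,-41.3,-37.5,0,0,0,52.7,0,-41.3,-37.5,0,0,0,52.7,0,-41.3,-37.5,0,0,0,52.7,0,-41.3,-37.5,0,0,0,52.7,0,-41.3,-37.5,0,0,0,52.7,0,-41.3,-37.5,0,0,0,52.7,0,-41.3,-37.5,0,0,0,52.7,0,-41.3,-37.5,0,0,0,52.7,0],
)

```text
time: 1.75
eef_pos: [0.4453, 0.2276, 0.4884]
tcp_rot: [0.625, 0.78, -0.002, -0.001]
contact_force: [0.2, -0.4, -0.5]
opening: 0.998
finger_force: 0.0
```

```bash
cat >> h.py <<'E'
def plan(x,y,z,yaw):
    """cm/deg shift in tool axes to world pose, yaw = angle of tool y (deg), tool pointing down"""
    from plant import telemetry
    s=telemetry.get_state();M=R.from_quat(s["tcp_rot"]).as_matrix()
    a=np.radians(yaw);Y=np.array([np.cos(a),np.sin(a),0]);Z=np.array([0,0,-1.]);T=np.c_[np.cross(Y,Z),Y,Z]
    print("t",s["time"],"pos",s["eef_pos"].round(4),"yaw",np.degrees(np.arctan2(M[1,1],M[0,1])).round(2),"F",s["contact_force"].round(2))
    print("shift cm",(M.T@(np.array([x,y,z])-s["eef_pos"])*100).round(2),"turn",np.degrees(R.from_matrix(M.T@T).as_rotvec()).round(2))
E
python3 -c "
from h import *
plan(.4142,-.2453,.30,12.6)"
```

```text
t 1.75 pos [0.4453 0.2276 0.4884] yaw 12.57 F [ 0.21 -0.39 -0.5 ]
shift cm [-45.48 -13.26  18.9 ] turn [-0.23  0.01 -0.03]
```

>>> arm_command(
  series=[-45.5,-13.3,0,0,0,0,0,-45.5,-13.3,0,0,0,0,0,-45.5,-13.3,0,0,0,0,0,-45.5,-13.3,0,0,0,0,0,-45.5,-13.3,0,0,0,0,0,-45.5,-13.3,0,0,0,0,0,-45.5,-13.3,0,0,0,0,0,-45.5,-13.3,0,0,0,0,0,-45.5,-13.3,15,0,0,0,0,-45.5,-13.3,15,0,0,0,0],
)

```text
time: 2.58
eef_pos: [0.4195, -0.1621, 0.4291]
tcp_rot: [0.626, 0.78, 0.0, 0.001]
contact_force: [1.4, 0.2, -1.0]
opening: 1.005
finger_force: 0.0
```

```bash
python3 -c "
from h import *
plan(.4142,-.2453,.22,12.6)"
```

```text
t 2.5833 pos [ 0.4195 -0.1621  0.4291] yaw 12.46 F [ 1.41  0.2  -1.  ]
shift cm [-7.99 -2.33 20.91] turn [ 0.05  0.05 -0.14]
```

>>> arm_command(
  series=[-8,-2.3,20.9,0,0,0,0,-8,-2.3,20.9,0,0,0,0,-8,-2.3,20.9,0,0,0,0,-8,-2.3,20.9,0,0,0,0,-8,-2.3,20.9,0,0,0,0,-8,-2.3,20.9,0,0,0,0,-8,-2.3,20.9,0,0,0,0,-8,-2.3,20.9,0,0,0,0,-8,-2.3,20.9,0,0,0,0],
)

```text
time: 3.33
eef_pos: [0.4152, -0.2429, 0.2222]
tcp_rot: [0.625, 0.78, 0.0, 0.0]
contact_force: [-0.0, 0.4, 0.3]
opening: 0.999
finger_force: 0.0
```

```bash
cat >> h.py <<'E'
def wrist(name):
    from plant import telemetry,vision
    s=telemetry.get_state();d=vision.read_camera("wrist")
    T=np.eye(4);T[:3,:3]=R.from_quat(s["tcp_rot"]).as_matrix();T[:3,3]=s["eef_pos"]
    W=np.linalg.inv(T@d["T_tool_cam"]);np.savez("wrist.npz",K=d["K"],W=W)
    cv2.imwrite(name,d["color"])
def wpt(px,z):
    f=np.load("wrist.npz");return ray(f["K"],f["W"][:3,:3],f["W"][:3,3],px,z)
E
python3 -c "
from h import *
wrist('pics/w1.png');plan(.4142,-.2453,.22,12.6)"
```

```text
t 3.3833 pos [ 0.4156 -0.2431  0.2232] yaw 12.59 F [-0.03  0.18 -0.4 ]
shift cm [-0.18 -0.19  0.32] turn [ 0.1   0.13 -0.01]
```

View pics/w1.png

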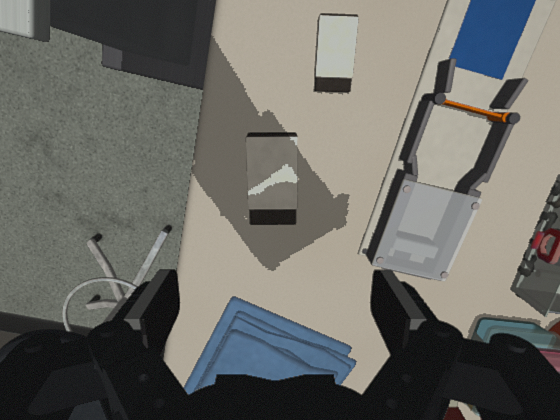

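Wrist view: the box top's corners are (247,132), (297,132), (296,224) and (249,224), with sides aligned to the image. The hinge tops are (440,98) and (514,118).

```bash
python3 -c "
from h import *
np.set_printoptions(precision=4,suppress=True)
b=wpt([(247,132),(297,132),(296,224),(249,224)],.019);print(b,b.mean(0),np.linalg.norm(np.diff(b,axis=0),axis=1))
v=b[3]-b[0]+b[2]-b[1];print(np.degrees(np.arctan2(v[1],v[0])))
h=wpt([(440,98),(514,118)],.032);print(h,h.mean(0),np.linalg.norm(h[1]-h[0]))
print(wpt([(406,180),(480,193)],.036))
c=b.mean(0);plan(c[0],c[1],.004,12.6)"
```

```text
[[ 0.3768 -0.2028  0.019 ]
 [ 0.4266 -0.1916  0.019 ]
 [ 0.4494 -0.2892  0.019 ]
 [ 0.3983 -0.3006  0.019 ]] [ 0.4128 -0.2461  0.019 ] [0.0511 0.1002 0.0524]
-77.2202865693526
[[ 0.5511 -0.1302  0.032 ]
 [ 0.6281 -0.1319  0.032 ]] [ 0.5896 -0.131   0.032 ] 0.07699066554247583
[[ 0.5446 -0.2127  0.036 ]
 [ 0.6235 -0.209   0.036 ]]
t 3.3833 pos [ 0.4156 -0.2431  0.2232] yaw 12.59 F [-0.03  0.18 -0.4 ]
shift cm [-0.18 -0.38 21.92] turn [ 0.1   0.13 -0.01]
```

>>> arm_command(
  series=[-0.2,-0.3,21.8,0,0,0,0,-0.2,-0.3,21.8,0,0,0,0,-0.2,-0.3,21.8,0,0,0,0,-0.2,-0.3,21.8,0,0,0,0,-0.2,-0.3,21.8,0,0,0,0,-0.2,-0.3,21.8,0,0,0,0,-0.2,-0.3,21.8,0,0,0,0,-0.2,-0.3,21.8,0,0,0,0],
)

```text
time: 4.05
eef_pos: [0.414, -0.2466, 0.0056]
tcp_rot: [0.625, 0.78, -0.0, 0.002]
contact_force: [0.9, -0.5, 0.7]
opening: 0.997
finger_force: 0.0
```

```bash
python3 -c "
from h import *
plan(.4132,-.2458,.005,12.7)"
```

```text
t 4.05 pos [ 0.414  -0.2466  0.0056] yaw 12.59 F [ 0.89 -0.52  0.72]
shift cm [ 0.1  -0.06  0.06] turn [ 0.1   0.14 -0.11]
```

>>> arm_command(
  series=[0,0,0.1,0,0,0,1,0,0,0.1,0,0,0,1,0,0,0.1,0,0,0,1,0,0,0.1,0,0,0,1,0,0,0.1,0,0,0,1,0,0,0.1,0,0,0,1,0,0,0.1,0,0,0,1,0,0,0.1,0,0,0,1,0,0,0.1,0,0,0,1,0,0,0.1,0,0,0,1],
  force=35,
)

```text
time: 4.88
eef_pos: [0.4141, -0.2471, 0.0053]
tcp_rot: [0.625, 0.78, -0.0, 0.002]
contact_force: [-1.7, 1.2, 8.3]
opening: 0.599
finger_force: 37.7
```

>>> arm_command(
  series=[0,0,-2,0,0,0,1,0,0,-4,0,0,0,1,0,0,-7,0,0,0,1,0,0,-7,0,0,0,1,0,0,-7,0,0,0,1],
)

```text
time: 5.3
eef_pos: [0.4136, -0.2467, 0.0747]
tcp_rot: [0.626, 0.78, -0.0, 0.003]
contact_force: [-0.2, -0.2, -2.1]
opening: 0.6
finger_force: 38.0
```

```bash
python3 -c "
from h import *
plan(.5885,-.0665,.073,-1.2)"
```

```text
t 5.3 pos [ 0.4136 -0.2467  0.0747] yaw 12.56 F [-0.2  -0.18 -2.09]
shift cm [13.79 20.99  0.17] turn [ 0.2   0.23 13.76]
```

>>> arm_command(
  series=[13.8,21,0,0,0,13.8,1,13.8,21,0,0,0,13.8,1,13.8,21,0,0,0,13.8,1,13.8,21,0,0,0,13.8,1,13.8,21,0,0,0,13.8,1,13.8,21,0,0,0,13.8,1,13.8,21,0,0,0,13.8,1,13.8,21,0,0,0,13.8,1,13.8,21,0,0,0,13.8,1],
)

```text
time: 6.05
eef_pos: [0.5861, -0.0646, 0.0706]
tcp_rot: [0.714, 0.7, -0.001, -0.001]
contact_force: [-0.8, 0.1, -2.7]
opening: 0.589
finger_force: 38.1
```

```bash
python3 -c "
from h import *
wrist('pics/w2.png');plan(.589,-.0665,.073,-1.2)"
```

```text
t 6.1 pos [ 0.5857 -0.0653  0.0708] yaw -1.22 F [-0.63  0.46 -2.29]
shift cm [-0.11  0.33 -0.22] turn [-0.21 -0.02 -0.02]
```

View pics/w2.png

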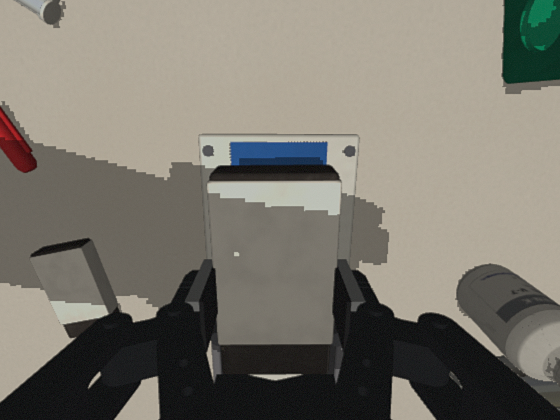

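Wrist view: the plate's back edge corners are (200,136) and (358,135), and the blue field's back corners are (231,142) and (327,141). The held box's sleeve corners are (208,182), (340,180), (339,345) and (217,345).

```bash
python3 -c "
from h import *
np.set_printoptions(precision=4,suppress=True)
p=wpt([(200,136),(358,135),(231,142),(327,141)],.006);print(p,p.mean(0))
b=wpt([(208,182),(340,180),(339,345),(217,345)],.0845);print(b,(b[:2].mean(0)+b[2:].mean(0))/2)
"
```

```text
[[ 0.5407 -0.007   0.006 ]
 [ 0.6378 -0.0082  0.006 ]
 [ 0.5596 -0.011   0.006 ]
 [ 0.6189 -0.0115  0.006 ]] [ 0.5893 -0.0094  0.006 ]
[[ 0.5601 -0.0179  0.0845]
 [ 0.6127 -0.0181  0.0845]
 [ 0.6155 -0.0976  0.0845]
 [ 0.558  -0.0966  0.0845]] [ 0.5866 -0.0576  0.0845]
```

>>> arm_command(
  series=[-0.1,0.2,2,0,0,0,1,-0.1,0.2,4,0,0,0,1,-0.1,0.2,5,0,0,0,1,-0.1,0.2,5,0,0,0,1,-0.1,0.2,5,0,0,0,1],
)

```text
time: 6.52
eef_pos: [0.588, -0.0671, 0.0217]
tcp_rot: [0.715, 0.699, -0.001, -0.001]
contact_force: [0.4, 1.0, -1.4]
opening: 0.597
finger_force: 38.0
```

```bash
python3 -c "
from h import *
plan(.588,-.0665,.0115,-1.2)"
```

```text
t 6.5167 pos [ 0.588  -0.0671  0.0217] yaw -1.33 F [ 0.36  1.02 -1.37]
shift cm [ 0.06 -0.    1.02] turn [-0.14 -0.03 -0.13]
```

>>> arm_command(
  series=[0,0,0.5,0,0,0,1,0,0,1,0,0,0,1,0,0,1,0,0,0,1,0,0,1,0,0,0,1],
)

```text
time: 6.85
eef_pos: [0.5894, -0.0663, 0.0127]
tcp_rot: [0.715, 0.699, 0.0, 0.0]
contact_force: [-0.9, -0.3, -1.8]
opening: 0.593
finger_force: 38.0
```

```bash
python3 -c "
from h import *
plan(.588,-.0665,.0115,-1.2)"
```

```text
t 6.85 pos [ 0.5894 -0.0663  0.0127] yaw -1.23 F [-0.86 -0.33 -1.83]
shift cm [-0.02 -0.14  0.12] turn [ 0.01  0.   -0.03]
```

Not down yet; a bit more, then release and rise.

>>> arm_command(
  series=[0,-0.1,0.15,0,0,0,1,0,-0.1,0.15,0,0,0,1,0,-0.1,0.15,0,0,0,1],
)

```text
time: 7.1
eef_pos: [0.5888, -0.0664, 0.0115]
tcp_rot: [0.715, 0.699, 0.0, 0.0]
contact_force: [-0.3, 0.2, -1.3]
opening: 0.597
finger_force: 38.1
```

>>> arm_command(
  series=[0,0,0,0,0,0,0.2,0,0,0,0,0,0,0.2,0,0,0,0,0,0,0.1,0,0,0,0,0,0,0.1,0,0,0,0,0,0,0.1,0,0,0,0,0,0,0.1],
)

```text
time: 7.6
eef_pos: [0.5884, -0.0663, 0.0111]
tcp_rot: [0.715, 0.699, 0.0, 0.0]
contact_force: [-0.8, -0.6, -0.1]
opening: 0.903
finger_force: 0.0
```

>>> arm_command(
  series=[0,0,-4,0,0,0,0.1,0,0,-8,0,0,0,0.1,9.5,0,-8,0,0,0,1,9.5,0,-8,0,0,0,1,9.5,0,-8,0,0,0,1,9.5,0,-8,0,0,0,1,9.5,0,-8,0,0,0,1,9.5,0,-8,0,0,0,1,9.5,0,-8,0,0,0,1],
)

```text
time: 8.35
eef_pos: [0.5903, 0.0275, 0.0907]
tcp_rot: [0.715, 0.699, -0.0, -0.0]
contact_force: [-0.3, -0.1, 0.3]
opening: 0.006
finger_force: 0.0
```

```bash
python3 -c "
from h import *
from plant import vision
a=vision.read_camera('top')['color'][170:250,215:365]
b=vision.read_camera('scene')['color'][180:260,210:400]
a=cv2.resize(a,(780,416),interpolation=2);cv2.imwrite('pics/t3.png',a)
wrist('pics/w3.png')
plan(.590,.020,.0115,-1.2)"
```

```text
t 8.5 pos [0.5905 0.0276 0.0909] yaw -1.32 F [ 0.55  0.57 -0.47]
shift cm [-0.76 -0.03  7.94] turn [-0.02  0.01 -0.12]
```

View pics/w3.png

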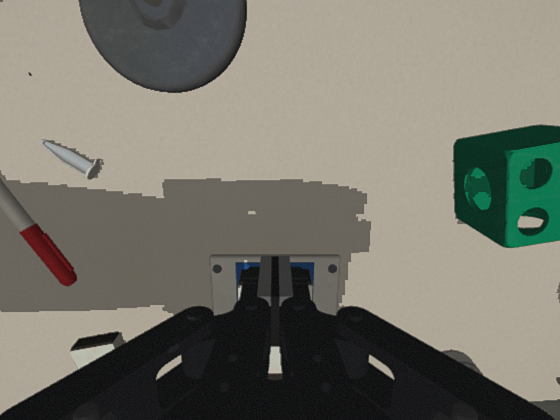

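The wrist view shows the closed fingers standing over the plate's back edge at about (275,260); the box itself is hidden. Checking the placing from the top camera.

View pics/t3.png

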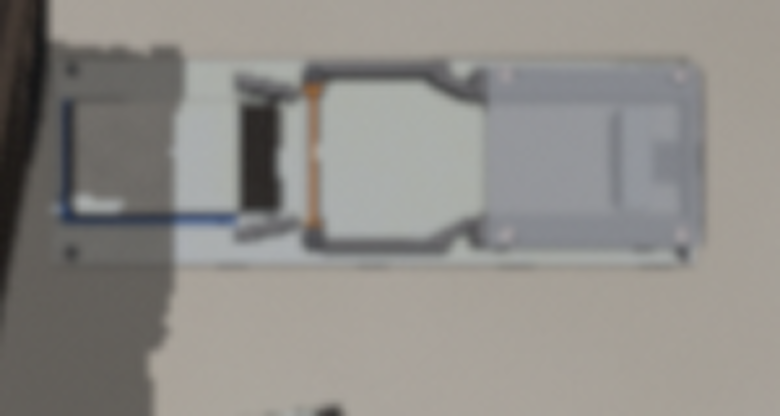

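Top view: the box lies straight on the field. Its nose is at column 281, the gate at 313 (about 15 mm short), and it is centred between the rails. Lowering behind the tail with the fingers shut.

>>> arm_command(
  series=[0,0,3,0,0,0,1,0,0,6,0,0,0,1,0,0,7.9,0,0,0,1,0,0,7.9,0,0,0,1,0,0,7.9,0,0,0,1],
)

```text
time: 8.92
eef_pos: [0.5895, 0.0283, 0.0109]
tcp_rot: [0.715, 0.699, -0.001, -0.001]
contact_force: [0.2, -0.3, 0.0]
opening: -0.001
finger_force: 0.0
```

```bash
cat >> h.py <<'E'
O=np.array([.5875,-.1308]);U=np.array([-.0205,-.9998]);V=np.array([.9998,-.0205])
def dock():
    from plant import telemetry
    s=telemetry.get_state();p=s["eef_pos"][:2]-O
    print("dock mm",(p@U*1e3).round(1),(p@V*1e3).round(1),"F along",(-s["contact_force"][:2]@U).round(2))
    plan(.588,-.05,.0115,-1.2)
E
python3 -c "
from h import *
dock()"
```

```text
dock mm -159.1 -1.3 F along -0.32
t 8.9167 pos [0.5895 0.0283 0.0109] yaw -1.28 F [ 0.16 -0.32  0.  ]
shift cm [-7.83  0.03 -0.06] turn [-0.17 -0.02 -0.08]
```

Push: first 6 cm, gently.

>>> arm_command(
  series=[-1,0.1,0,0,0,0,1,-2,0.1,0,0,0,0,1,-2.6,0.1,0,0,0,0,1,-3.1,0.1,0,0,0,0,1,-3.6,0.1,0,0,0,0,1,-4.1,0.1,0,0,0,0,1,-4.6,0.1,0,0,0,0,1,-5,0.1,0,0,0,0,1,-5.5,0.1,0,0,0,0,1,-6,0.1,0,0,0,0,1],
)

```text
time: 9.75
eef_pos: [0.5906, -0.0283, 0.0128]
tcp_rot: [0.715, 0.699, 0.002, -0.002]
contact_force: [0.8, 12.6, 5.0]
opening: -0.001
finger_force: 6.2
```

```bash
python3 -c "
from h import *
dock()"
```

```text
dock mm -102.5 1.0 F along 12.63
t 9.75 pos [ 0.5906 -0.0283  0.0128] yaw -1.36 F [ 0.77 12.62  5.02]
shift cm [-2.17 -0.21  0.12] turn [ 0.04 -0.36 -0.16]
```

>>> arm_command(
  series=[-0.4,-0.1,0,0,0,0,1,-0.8,-0.1,0,0,0,0,1,-1.2,-0.1,0,0,0,0,1,-1.6,-0.1,0,0,0,0,1,-2,-0.1,0,0,0,0,1],
)

```text
time: 10.17
eef_pos: [0.5892, -0.0499, 0.0128]
tcp_rot: [0.715, 0.699, 0.001, -0.001]
contact_force: [0.4, 7.4, 4.7]
opening: 0.002
finger_force: 3.5
```

```bash
python3 -c "
from h import *
dock()"
```

```text
dock mm -80.9 0.0 F along 7.42
t 10.1667 pos [ 0.5892 -0.0499  0.0128] yaw -1.26 F [0.4  7.41 4.68]
shift cm [-0.01 -0.12  0.13] turn [ 0.05 -0.15 -0.06]
```

>>> arm_command(
  series=[-0.6,0,0,0,0,0,1,-1.2,0,0,0,0,0,1,-1.8,0,0,0,0,0,1,-2.4,0,0,0,0,0,1,-3,0,0,0,0,0,1,-3.6,0,0,0,0,0,1,-4.2,0,0,0,0,0,1,-4.8,0,0,0,0,0,1,-5.4,0,0,0,0,0,1,-6,0,0,0,0,0,1],
)

```text
time: 11.0
eef_pos: [0.5879, -0.1102, 0.0128]
tcp_rot: [0.715, 0.699, 0.001, -0.001]
contact_force: [0.3, 7.2, 4.7]
opening: -0.005
finger_force: 3.4
```

```bash
python3 -c "
from h import *
dock()"
```

```text
dock mm -20.6 0.0 F along 7.16
t 11.0 pos [ 0.5879 -0.1102  0.0128] yaw -1.27 F [0.31 7.16 4.71]
shift cm [ 6.02 -0.13  0.14] turn [ 0.05 -0.14 -0.07]
```

A steady 4.7 N upward suggests that the fingertips rub the lane floor; I'll lift 4 mm and check.

>>> arm_command(
  series=[0,0,-0.2,0,0,0,1,0,0,-0.4,0,0,0,1,0,0,-0.4,0,0,0,1,0,0,-0.4,0,0,0,1],
)

```text
time: 11.33
eef_pos: [0.5871, -0.1116, 0.0159]
tcp_rot: [0.715, 0.7, -0.0, 0.0]
contact_force: [-0.2, 0.3, -0.1]
opening: 0.001
finger_force: 0.0
```

```bash
python3 -c "
from h import *
dock()"
```

```text
dock mm -19.2 -0.8 F along 0.27
t 11.3333 pos [ 0.5871 -0.1116  0.0159] yaw -1.22 F [-0.19  0.27 -0.07]
shift cm [ 6.16 -0.04  0.44] turn [-0.03  0.04 -0.02]
```

>>> arm_command(
  series=[-0.5,0,0,0,0,0,1,-1,0,0,0,0,0,1,-1.5,0,0,0,0,0,1,-2,0,0,0,0,0,1,-2.5,0,0,0,0,0,1,-3,0,0,0,0,0,1,-3.4,0,0,0,0,0,1],
)

```text
time: 11.92
eef_pos: [0.5866, -0.146, 0.016]
tcp_rot: [0.715, 0.699, -0.0, -0.0]
contact_force: [0.1, 2.9, -0.9]
opening: -0.002
finger_force: 1.3
```

>>> arm_command(
  series=[-0.3,0,0,0,0,0,1,-0.6,0,0,0,0,0,1,-0.8,0,0,0,0,0,1],
)

```text
time: 12.17
eef_pos: [0.5866, -0.1539, 0.0162]
tcp_rot: [0.715, 0.699, -0.0, 0.0]
contact_force: [0.5, 2.5, -0.5]
opening: 0.001
finger_force: 1.3
```

```bash
python3 -c "
from h import *
dock()"
```

```text
dock mm 23.1 -0.5 F along 2.49
t 12.1667 pos [ 0.5866 -0.1539  0.0162] yaw -1.24 F [ 0.52  2.48 -0.53]
shift cm [10.39 -0.08  0.46] turn [ 0.01  0.03 -0.04]
```

>>> arm_command(
  series=[-0.1,0,0,0,0,0,1,-0.2,0,0,0,0,0,1],
)

```text
time: 12.33
eef_pos: [0.5865, -0.1553, 0.0162]
tcp_rot: [0.715, 0.699, 0.0, -0.0]
contact_force: [-0.0, 2.0, -0.5]
opening: 0.002
finger_force: 1.5
```

>>> arm_command(
  series=[-0.1,0,0,0,0,0,1,-0.2,0,0,0,0,0,1],
)

```text
time: 12.5
eef_pos: [0.5864, -0.1571, 0.0161]
tcp_rot: [0.715, 0.699, 0.0, -0.0]
contact_force: [1.0, 3.5, 0.1]
opening: -0.001
finger_force: 1.5
```

>>> arm_command(
  series=[-0.1,0,0,0,0,0,1,-0.1,0,0,0,0,0,1],
)

```text
time: 12.67
eef_pos: [0.5864, -0.1584, 0.0162]
tcp_rot: [0.715, 0.699, -0.0, 0.0]
contact_force: [-0.3, 1.6, 0.5]
opening: -0.001
finger_force: 1.4
```

>>> arm_command(
  series=[-0.1,0,0,0,0,0,1,-0.1,0,0,0,0,0,1],
)

```text
time: 12.83
eef_pos: [0.5864, -0.1593, 0.0161]
tcp_rot: [0.715, 0.699, 0.0, 0.0]
contact_force: [0.5, 2.8, 1.0]
opening: -0.003
finger_force: 1.5
```

>>> arm_command(
  series=[-0.1,0,0,0,0,0,1,-0.1,0,0,0,0,0,1],
)

```text
time: 13.0
eef_pos: [0.5864, -0.1604, 0.0161]
tcp_rot: [0.715, 0.699, 0.0, 0.0]
contact_force: [-0.1, 2.4, 0.5]
opening: -0.004
finger_force: 1.6
```

>>> arm_command(
  series=[-0.1,0,0,0,0,0,1,-0.1,0,0,0,0,0,1],
)

```text
time: 13.17
eef_pos: [0.5864, -0.1613, 0.0161]
tcp_rot: [0.715, 0.699, 0.0, 0.0]
contact_force: [0.3, 2.9, 0.6]
opening: -0.002
finger_force: 1.8
```

>>> arm_command(
  series=[-0.1,0,0,0,0,0,1,-0.1,0,0,0,0,0,1],
)

```text
time: 13.33
eef_pos: [0.5863, -0.1615, 0.0161]
tcp_rot: [0.715, 0.699, 0.001, -0.001]
contact_force: [0.5, 5.7, 1.9]
opening: 0.002
finger_force: 3.2
```

Stop felt at y ≈ −0.1615; drag before it was about 2.5 N. I'm aiming for about 12.5 N on the wrist.

>>> arm_command(
  series=[-0.1,0,0,0,0,0,1,-0.1,0,0,0,0,0,1],
)

```text
time: 13.5
eef_pos: [0.5863, -0.1616, 0.0161]
tcp_rot: [0.715, 0.699, 0.001, -0.001]
contact_force: [-0.7, 7.8, 2.5]
opening: -0.0
finger_force: 4.4
```

>>> arm_command(
  series=[-0.1,0,0,0,0,0,1,-0.1,0,0,0,0,0,1],
)

```text
time: 13.67
eef_pos: [0.5862, -0.1616, 0.0161]
tcp_rot: [0.715, 0.699, 0.002, -0.002]
contact_force: [0.2, 10.4, 4.1]
opening: -0.005
finger_force: 5.8
```

>>> arm_command(
  series=[-0.09,0,0,0,0,0,1,-0.09,0,0,0,0,0,1,-0.09,0,0,0,0,0,1,-0.09,0,0,0,0,0,1,-0.09,0,0,0,0,0,1],
)

```text
time: 14.08
eef_pos: [0.5862, -0.1617, 0.0161]
tcp_rot: [0.715, 0.699, 0.002, -0.003]
contact_force: [0.4, 12.5, 3.9]
opening: -0.005
finger_force: 6.9
```

```bash
python3 -c "
from h import *
dock()"
```

```text
dock mm 30.9 -0.7 F along 12.48
t 14.0833 pos [ 0.5862 -0.1617  0.0161] yaw -1.32 F [ 0.36 12.48  3.87]
shift cm [11.16 -0.07  0.54] turn [-0.07 -0.37 -0.12]
```

About 10 N net on the stop. Drawing straight back.

>>> arm_command(
  series=[0.5,0,0,0,0,0,1,1.2,0,0,0,0,0,1,2,0,0,0,0,0,1,2.8,0,0,0,0,0,1,3.6,0,0,0,0,0,1,4.4,0,0,0,0,0,1,5.2,0,0,0,0,0,1,6,0,0,0,0,0,1,6.8,0,0,0,0,0,1,7.6,0,0,0,0,0,1],
)

```text
time: 14.92
eef_pos: [0.587, -0.0887, 0.0154]
tcp_rot: [0.715, 0.699, -0.001, -0.001]
contact_force: [-0.2, 0.1, 0.5]
opening: 0.0
finger_force: 0.0
```

>>> arm_command(
  series=[2,0,0,0,0,0,1,5,0,0,0,0,0,1,7,0,0,0,0,0,1,7,0,-4,0,0,0,1,7,0,-8,0,0,0,1,7,0,-12,0,0,0,1,7,0,-14,0,0,0,1,7,0,-14,0,0,0,1,7,0,-14,0,0,0,1],
)

```text
time: 15.67
eef_pos: [0.5897, -0.019, 0.1573]
tcp_rot: [0.715, 0.7, 0.001, 0.001]
contact_force: [0.1, 0.5, -1.1]
opening: 0.002
finger_force: 0.0
```

```bash
python3 -c "
from h import *
from plant import vision
a=vision.read_camera('top')['color'][170:250,215:365]
b=vision.read_camera('scene')['color'][190:250,215:395]
cv2.imwrite('pics/end.png',np.vstack([cv2.resize(a,(600,320),interpolation=2),cv2.convertScaleAbs(cv2.resize(b,(600,200),interpolation=2),alpha=1.3)]))
dock()"
```

```text
dock mm -112.0 -1.9 F along -0.22
t 15.7667 pos [ 0.5879 -0.0188  0.154 ] yaw -1.23 F [ 1.02 -0.24 -0.61]
shift cm [-3.13  0.13 14.24] turn [-0.21 -0.02 -0.03]
```

View pics/end.png

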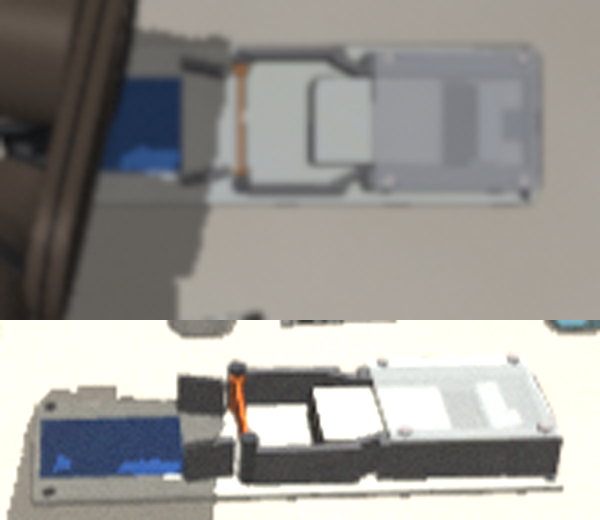

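The picture shows both orange leaves closed at column 240. The box tail is at column 308, about 42 mm past the gate, and the nose is against the stop under the roof.

```bash
python3 -c "
from plant import ctrl
print(ctrl.sign_off())"
```

```text
the job is handed in; nothing more can be done
None
```

The slide box is home against the end stop, pressed with about 10 N net (12.5 N at the wrist less about 2.5 N of gate drag). Both gate leaves closed behind it, the robot drew clear touching nothing, and the job was handed in at about 16 s.

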